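# Lock the bayonet cap on the filter pot

### The arm

A 6-joint arm with a two-finger parallel gripper is mounted at the origin on a cart in front of the work surface, level with it; the furniture and walls round the work are solid. World frame = base frame: x ahead of the robot, y to its left, z up, the work surface at z = 0. Lengths are in m, angles in degrees, forces in N, time in s.
With the tool pointing down it reaches from about 0.325 to 0.85 m from the base axis. Payload 15.5 kg.
Tool frame: the origin (TCP) lies at the very end of the fingers, on their centre line; the grasp point (between the pads) lies arm.grip_depth behind it (arm.grip_depth is the distance from the TCP to the grasp point, in m); z points along the fingers, y is the direction in which the jaws open and shut (so a half turn about z gives the same grasp; the last joint's range is limited). The gripper opens to 91 mm and grips with 3 to 60 N. Pads are 32 mm wide; open, the fingers measure 118 mm over their backs; the gripper's body (76 mm by 178 mm) begins 60 mm behind the grasp point.
Start: joints at [-80.587, 28.281, 77.091, -0, 74.628, -5.472], TCP at [0.161, -0.604, 0.214] pointing down, gripper open.
Joint ranges: [-166.48, 166.48], [-47.26, 123.95], [12.59, 153.08], [-70.14, 250.14], [6.76, 159.57], [-176.63, 176.63]. Speed limits (degrees/s): [108.29, 108.29, 147.25, 172.46, 172.46, 172.46].

### API

Orientations are given as a 3x3 rotation matrix whose columns are the frame's x, y, z axes.
In Python, from rig import arm gives the robot as it stands. Calls block until the motion is done:
- arm.move_to(position, orientation): joint-space move of the TCP to a pose.
- arm.move_l(position, orientation=None, feed=0.15): straight line of the TCP; orientation=None keeps the orientation; feed is the mean speed in m/s.
- arm.move_joints(angles): joint-space move.
- arm.grip(opening): finger opening in m; the grip force is fixed at half the most; returns when the fingers have stopped.
- arm.sleep(seconds).
- arm.solve_ik(position, orientation): joint angles nearest the present ones, or None.
- arm.snapshot(name): name is "scene" or "top"; returns the picture (384x512x3 uint8, red, green, blue); there is no depth.
- arm.get_calibration(name): a dict with "intrinsics" (3x3 intrinsics, pixels), "cam_to_world" (4x4, takes a point from camera to world coordinates). Camera axes: x right, y down, z forward; pixel columns grow to the right and rows downward; lengths in m; the calibration is good to about 2 mm. A picture is of the moment at which its call begins. get_calibration takes no time and is no camera call.
A pose or a line that the arm cannot do raises arm.Unreachable and nothing moves.
- arm.sign_off(): hands the job in, once; it reports no verdict.
Readings, each from a call of its own:
- arm.current_t(): time.
- arm.current_joint_positions(): joint angles.
- arm.current_dq(): joint speeds.
- arm.current_tau(): joint torques, N m.
- arm.current_ee_pos(): TCP position.
- arm.current_tool_rot(): TCP orientation.
- arm.current_force(): force on the tool from outside, world axes, zero at the start.
- arm.current_torque(): the same for the moment, N m.
- arm.current_width(): finger opening in m.
Only numpy, scipy, OpenCV 4.12 (cv2) and the standard library are available. Lean on these libraries where they do the work, as an engineer would, in place of code of your own. Each camera call takes 0.05 s, during which the arm holds its last target. There are 200 camera calls.

### The job

Close the grey filter pot with its loose bayonet cap: set the cap in the mouth so that its two pins drop through the slots in the steel collar, press it down against the spring and turn it clockwise (seen from above) to the stop, then let it rise so that both pins click into their locking pockets and let go. Feel for the slots gently and do not force the cap, the collar is easily bruised; leave the other things on the bench where they lie.

Things in the scene. Friction and masses are not known exactly. Their poses are not given: they have to be found in the camera images.
- cap: Loose bayonet cap, 0.16 kg, standing on its spigot. Origin: centre of its underside; z up its axis. Aluminium spigot dia. 45 mm, z 0 to 23.5 mm, foot bevelled 4 mm; two brass pins dia. 8 mm along +x and -x, centre lines at z 8 mm, tips 29.5 mm from the axis; flange dia. 76 mm, z 23.5 to 30.5 mm; black bar grip, 56 mm along x, 14 mm along y, z 30.5 to 66 mm. Same after half a turn.
- pot: Grey filter pot screwed on the bench top (z = 0), mouth up, dia. 82 mm, foot dia. 108 mm, 58 mm tall. Origin: centre of the underside, z up; white ribs outside mark its +x and -x sides. The steel collar in its mouth is clamped AT AN UNREPORTED ANGLE: the line of its two slots lies within 0.26 rad (15 deg) either way of the pot's x axis, to be seen or felt. Cap and pot must not press on each other with over 60 N, all contacts summed.
- pot_rim (a point): On the pot's axis, level with the collar's top face (58 mm up); axes as the pot's. Collar bore dia. 49 mm; two opposite slots 11 mm wide, open to 37 mm from the axis. Pins resting on the collar: cap origin 4 mm below this point. Pins over the slots (within about 3 deg): the cap sinks freely 4 mm more to the spring cartridge. The flange meets the collar at cap origin 23.5 mm below this point.
- cartridge (a joint): How far (m) the spring cartridge in the pot is pressed down: 0 with its top 8 mm below the collar's top face. It pushes up with 4.4 N at 0 and 0.4 N more per mm; about 10 N with the cap fully down (0.0155).
- pot_turn (a point): On the pot's axis, 36.5 mm above its underside: cap origin while turning (1.5 mm either way will do). Here the pins are below the ledge and turn clockwise seen from above, 65 deg (1.13 rad) from the slots to a hard stop; counter-clockwise is blocked at the slots.
- pot_locked (a point): On the pot's axis, 41 mm above its underside: cap origin when locked, flange 6.5 mm above the collar. At the clockwise stop a pocket 2.5 mm deep and 11 mm wide lies over each pin; the spring lifts the cap into it when let up. Let go elsewhere under the ledge the cap stays 2.5 mm lower and is not locked; at the slots it springs out.
- bench_grinder_grey: Old grey bench grinder bolted to the bench, about 260x420x260 mm, standing to the right of the work; keep the arm clear of it (it is 260 mm tall). Origin: centre of the underside.
- spanner_19: open-end steel spanner 40x190x8 mm, lying near the front edge; bystander
- driver_red: screwdriver with red handle, 28x190x28 mm, lying near the front edge; bystander
- paste_tin: round tin with orange-yellow lid, dia. 60 mm, 24 mm tall, beyond the work; bystander
- pliers_red: pliers with red handles, 56x168x13 mm, beyond the work; bystander
- wheel_flange_a: flat steel ring dia. 48 mm, 6 mm thick, near the front edge; bystander

How it is judged:
By the outcome, as a careful person would: the job done as asked, in the order asked, and still so for the second after the job is handed in, with the robot touching nothing.
It also fails if it takes over 72 s, if anything falls off the work surface, if the arm or the gripper's body presses on something with over 40 N, if the wrist force passes 120 N, or if a joint passes its speed limit or range.

## Working session

There is one attempt and no reset: what is moved stays moved. The work goes in short steps, each a Python script; the robot and the scene stay as the last script left them, time stands still between calls to the robot, and variables do not carry over. Pictures are saved under pics/ and viewed, about 8 in all and at most 12, crops included, and the job is handed in when it is done.

```bash
mkdir -p pics; ls; python3 - <<'E'
from rig import arm
import cv2, numpy as np
for n in("scene","top"):
    im=arm.snapshot(n); c=arm.get_calibration(n); print(n,np.round(c["intrinsics"],1).tolist(),np.round(c["cam_to_world"],3).tolist())
    cv2.imwrite(f"pics/{n}0.png",im[:,:,::-1])
print(arm.grip_depth,arm.current_t(),arm.current_width(),arm.current_tool_rot())
E
```

```text
pics
scene [[423.7, 0.0, 254.0], [0.0, 423.7, 191.9], [0.0, 0.0, 1.0]] [[-0.53, -0.417, 0.739, -0.165], [-0.848, 0.268, -0.457, 0.529], [-0.007, -0.869, -0.495, 0.517], [0.0, 0.0, 0.0, 1.0]]
top [[432.3, 0.0, 255.7], [0.0, 432.3, 197.2], [0.0, 0.0, 1.0]] [[-0.021, -0.984, 0.177, 0.314], [-1.0, 0.024, 0.011, 0.125], [-0.015, -0.176, -0.984, 1.102], [0.0, 0.0, 0.0, 1.0]]
0.0188 0.1 0.09102030832372576 [[ 9.66433725e-01  2.56915979e-01 -1.87655757e-04]
 [ 2.56916034e-01 -9.66433176e-01  1.03297884e-03]
 [ 8.40320208e-05 -1.04651736e-03 -9.99999449e-01]]
```

View pics/scene0.png

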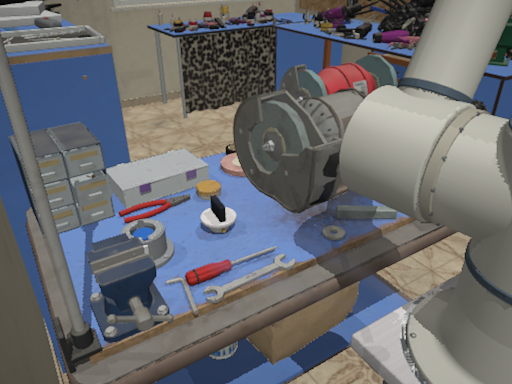

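View pics/top0.png

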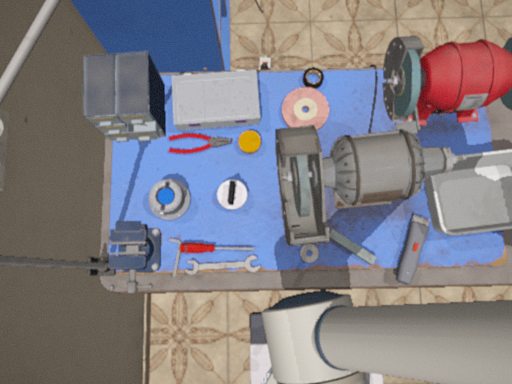

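```bash
cat > h.py <<'E'
from rig import arm
import cv2, numpy as np
def px(n,u,v,z):
    c=arm.get_calibration(n);T=np.array(c["cam_to_world"]);d=T[:3,:3]@np.linalg.solve(np.array(c["intrinsics"]),[u,v,1.])
    return T[:3,3]+d*(z-T[2,3])/d[2]
def proj(n,p):
    c=arm.get_calibration(n);T=np.array(c["cam_to_world"]);q=np.array(c["intrinsics"])@(T[:3,:3].T@(np.asarray(p)-T[:3,3]));return q[:2]/q[2]
def R(a):  # tool down, tool y (jaw axis) at yaw a (rad) from world x
    y=np.array([np.cos(a),np.sin(a),0]);z=np.array([0,0,-1.]);return np.c_[np.cross(y,z),y,z]
E
python3 - <<'E'
from h import *
a=cv2.imread("pics/top0.png")[155:235,135:265]
b=cv2.imread("pics/scene0.png")[185:275,110:250]
o=np.vstack([cv2.resize(a,(650,400),interpolation=2)[:290],cv2.resize(b,(650,418),interpolation=2)[:300]])
cv2.imwrite("pics/c0.png",cv2.resize(a,(780,480),interpolation=2));
print("pot",px("top",169,198,.058),"cap",px("top",232,194,.03),"grip",px("top",233,191,.066))
for u,v in[(278,130),(280,243),(325,240),(430,200),(320,128),(390,128)]: print(u,v,px("top",u,v,.2).round(3))
E
```

```text
pot [0.50516572 0.35024256 0.058     ] cap [0.51668382 0.1968476  0.03      ] grip [0.51729147 0.19190062 0.066     ]
278 130 [0.624 0.083 0.2  ]
280 243 [0.379 0.087 0.2  ]
325 240 [ 0.383 -0.007  0.2  ]
430 200 [ 0.462 -0.231  0.2  ]
320 128 [ 0.626 -0.008  0.2  ]
390 128 [ 0.622 -0.16   0.2  ]
```

View pics/c0.png

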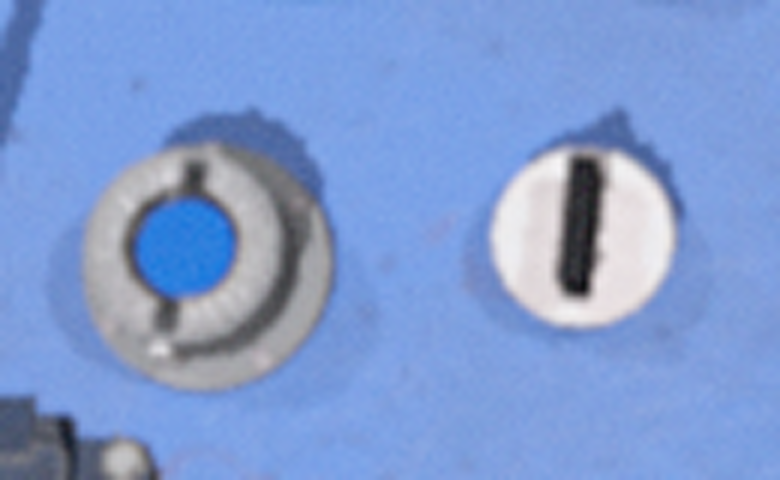

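```bash
python3 - <<'E'
from h import *
f=lambda x,y:(135+(x+.5)/6-.5,155+(y+.5)/6-.5)
a=cv2.imread("pics/top0.png").astype(int)
sub=a[175:215,210:255]
m=(sub.min(2)>150)&(sub.max(2)-sub.min(2)<60)
dark=(sub.max(2)<90)
pts=np.argwhere(m)[:,::-1].astype(np.float32)
hull=cv2.convexHull(pts);c,r=cv2.minEnclosingCircle(hull);e=cv2.fitEllipse(hull)
print("cap ellipse",c,r,e, px("top",e[0][0]+210,e[0][1]+175,.03))
w=np.clip(110-sub.max(2),0,None)*(np.hypot(*(np.indices(w.shape)-np.array([e[0][1],e[0][0]])[:,None,None]))<15) if 0 else None
g=np.clip(120-sub.max(2),0,None).astype(float);I=np.indices(g.shape)
g[np.hypot(I[0]-e[0][1],I[1]-e[0][0])>16]=0
q=np.array([px("top",u+210,v+175,.066)[:2] for v,u in np.argwhere(g>0)]);W=g[g>0];mu=W@q/W.sum();C=((q-mu).T*W)@(q-mu);l,V=np.linalg.eigh(C)
print("bar",mu,np.degrees(np.arctan2(V[1,1],V[0,1]))%180,np.sqrt(l[::-1]/W.sum()*12))
s1,s2=px("top",*f(196,172),.058),px("top",*f(166,320),.058)
print("slots",s1,s2,(s1+s2)/2,np.degrees(np.arctan2(*(s1-s2)[[1,0]])))
print("rim",px("top",*f(184,244),.058),"blue",px("top",*f(184,247),.055))
# rectified view of collar plane, 0.25 mm/px, x up, y left
H=np.float32([[0,0],[400,0],[400,400],[0,400]])
for k,(n,ctr,z) in enumerate([("top",(s1+s2)/2,.058),("scene",(s1+s2)/2,.058)]):
    src=np.float32([proj(n,[ctr[0]+dx,ctr[1]+dy,z]) for dx,dy in[(.05,.05),(.05,-.05),(-.05,-.05),(-.05,.05)]])
    im=cv2.warpPerspective(cv2.imread(f"pics/{n}0.png"),cv2.getPerspectiveTransform(src,H),(400,400),flags=2)
    cv2.circle(im,(200,200),98,(0,255,0),1);cv2.circle(im,(200,200),164,(0,0,255),1)
    o=im if k==0 else np.hstack([o,im])
cv2.imwrite("pics/rect.png",o)
for a_ in(0,180):
  for p,y in[((.517,.193,.034),94),((.505,.351,.07),100),((.505,.351,.07),35)]:
    j=arm.solve_ik(list(p),R(np.radians(y+a_)));print(a_,y,None if j is None else np.round(j,1))
E
```

```text
cap ellipse (21.573171615600586, 19.134145736694336) 15.573847770690918 ((21.64410972595215, 19.026479721069336), (30.098915100097656, 30.96811866760254), 83.71403503417969) [0.51663769 0.19774783 0.03      ]
bar [0.51445123 0.19582173] 174.19942814947137 [0.054224   0.01184915]
slots [0.54239188 0.3551084  0.058     ] [0.48086091 0.36649407 0.058     ] [0.5116264  0.36080124 0.058     ] -10.483414721729112
rim [0.51227683 0.35960714 0.058     ] blue [0.51158828 0.36026171 0.055     ]
0 94 [ 14.3  36.3  97.6  -0.   46.2 -79.7]
0 100 [ 29.2  36.8  86.9  -0.   56.3 -70.8]
0 35 [29.2 36.8 86.9 -0.  56.3 -5.8]
180 94 [ 14.3  36.3  97.6  -0.   46.2 100.3]
180 100 [ 29.2  36.8  86.9  -0.   56.3 109.2]
180 35 [ 29.2  36.8  86.9  -0.   56.3 174.2]
```

View pics/rect.png

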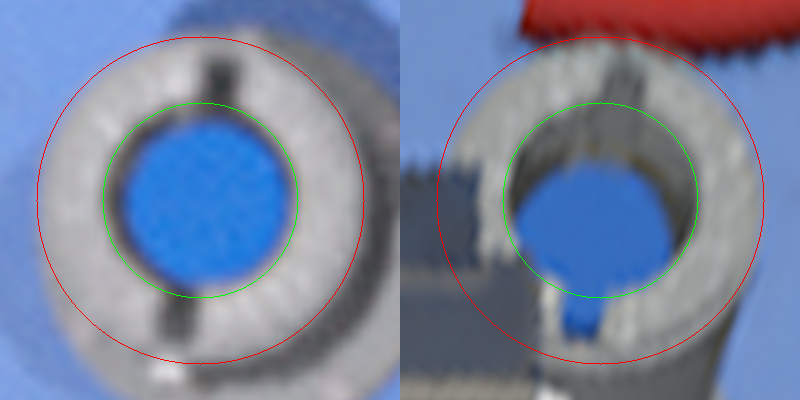

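```bash
python3 - <<'E'
from h import *
y=np.radians
p=np.array(arm.current_ee_pos())
arm.move_l([p[0],p[1],.45],feed=.25)
arm.move_to([.5166,.1972,.42],R(y(85.)))
arm.grip(.05)
arm.move_l([.5166,.1972,.12],feed=.25)
arm.move_l([.5166,.1972,.034],feed=.1)
print(arm.current_t(),arm.current_force())
arm.grip(0.0)
print(arm.current_width(),arm.current_ee_pos(),arm.current_force())
arm.move_l([.5166,.1972,.14],feed=.15)
arm.sleep(.2);print("lift",arm.current_force(),arm.current_torque(),arm.current_width())
arm.move_l([.5116,.3605,.14],R(y(79.5)),feed=.15)
arm.move_l([.5116,.3605,.109],feed=.1)
arm.sleep(.4)
print(arm.current_t(),arm.current_ee_pos(),arm.current_force(),arm.current_torque())
for n in("scene","top"): cv2.imwrite(f"pics/{n}1.png",arm.snapshot(n)[:,:,::-1])
P=[]
for n in("scene","top"):
    im=cv2.imread(f"pics/{n}1.png");u,v=proj(n,[.5116,.3605,.075]).astype(int)
    P.append(cv2.resize(im[max(v-40,0):v+40,u-40:u+40],(400,400),interpolation=2));print(n,u,v)
cv2.imwrite("pics/c1.png",np.hstack(P))
E
```

```text
7.4 [ 0.5431786   0.17427648 -0.2125951 ]
0.01381470658503858 [0.51662428 0.19719792 0.03404524] [-0.62069353 -0.37031551  1.21167171]
lift [-0.02482076 -0.25413855 -1.38536921] [ 0.08858217 -0.1156474   0.02143418] 0.013627552292505507
11.2 [0.51168276 0.36055935 0.10927308] [ 0.17678696 -0.55941125 -1.15633197] [ 0.08925235 -0.13105569 -0.00668533]
scene 140 222
top 163 194
```

View pics/c1.png

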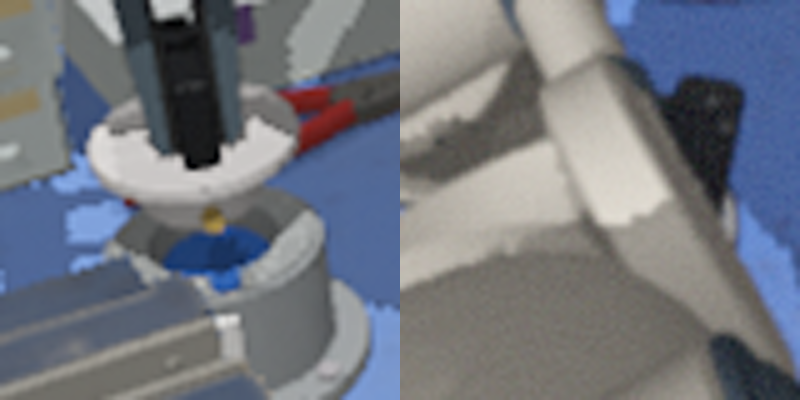

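```bash
python3 - <<'E'
from h import *
e=arm.current_ee_pos();o=np.array(e)-[0,0,.034]
b=np.radians(-10.5);d=np.array([np.cos(b),np.sin(b),0])
print("pin pred",(proj("scene",o-d*.0295+[0,0,.008])-[100,182])*5)
for z in(.0235,.0305):
    q=np.array([(proj("scene",o+[.038*np.cos(t),.038*np.sin(t),z])-[100,182])*5 for t in np.linspace(0,6.28,90)])
    print(z,q.min(0),q.max(0))
q=np.array([(proj("scene",[.5116+.041*np.cos(t),.3605+.041*np.sin(t),.058])-[100,182])*5 for t in np.linspace(0,6.28,90)])
print("pot",q.min(0),q.max(0))
E
```

```text
pin pred [213.44068371 224.14171906]
0.0235 [88.91398281 94.72864903] [299.95262641 204.96382149]
0.0305 [85.71606819 79.0806705 ] [297.74697043 188.44573968]
pot [ 98.79050122 178.93170561] [320.50551862 302.96054088]
```

```bash
cat >> h.py <<'E'
def F(): return np.array(arm.current_force())
def down(x,y,zc0,zc1,yaw,f0,step=.001,lim=8,latlim=7):
    "lower cap origin from zc0 to zc1 in steps; stop on force"
    z=zc0
    while z>zc1+1e-6:
        z=max(z-step,zc1)
        arm.move_l([x,y,z+.034],R(np.radians(yaw+90)),feed=.02); arm.sleep(.1)
        d=F()-f0; M=arm.current_torque()
        print(f"{arm.current_t():.1f} z {1e3*z:.1f} act {1e3*(arm.current_ee_pos()[2]-.034):.2f} dF",d.round(1),"M",np.round(M,2))
        if abs(d[2])>lim or np.hypot(*d[:2])>latlim: print("STOP");break
    return z
E
python3 - <<'E'
from h import *
f0=F();np.save("f0.npy",f0)
arm.move_l([.5116,.3605,.060+.034],feed=.05);arm.sleep(.2);print(F()-f0)
down(.5116,.3605,.060,.0495,-10.5,f0)
E
```

```text
[1.27158066 0.32322649 1.6821875 ]
12.3 z 59.0 act 59.06 dF [ 1.  -0.4  0.6] M [ 0.08 -0.13 -0.  ]
12.7 z 58.0 act 57.97 dF [ 0.5 -1.3  1.6] M [ 0.07 -0.18 -0.04]
13.0 z 57.0 act 56.99 dF [0.5 0.4 1.1] M [ 0.11 -0.16  0.03]
13.3 z 56.0 act 55.96 dF [ 1.3 -0.2  1. ] M [ 0.09 -0.18 -0.02]
13.7 z 55.0 act 54.99 dF [ 0.2 -0.6  1.5] M [ 0.07 -0.13 -0.01]
14.1 z 54.0 act 54.00 dF [-0.2 -0.4  0.3] M [ 0.15 -0.14 -0.06]
14.4 z 53.0 act 52.99 dF [1.  0.7 1.4] M [ 0.08 -0.11  0.  ]
14.8 z 52.0 act 51.99 dF [ 1.  -1.1  1. ] M [ 0.1  -0.12  0.  ]
15.1 z 51.0 act 50.98 dF [1.6 0.8 1.6] M [ 0.14 -0.14  0.02]
15.4 z 50.0 act 50.00 dF [0.7 0.  2.1] M [ 0.08 -0.19  0.02]
15.8 z 49.5 act 49.63 dF [ 0.8 -1.   5.3] M [0.06 0.04 0.05]
```

```bash
python3 - <<'E'
from h import *
f0=np.load("f0.npy")
down(.5116,.3605,.0495,.0365,-10.5,f0,step=.002,lim=17,latlim=8)
E
```

```text
16.1 z 47.5 act 47.55 dF [0.6 0.5 5.5] M [ 0.17 -0.1  -0.05]
16.5 z 45.5 act 45.55 dF [-0.   0.9  6.7] M [ 0.16 -0.09  0.  ]
16.9 z 43.5 act 43.64 dF [0.7 0.4 8.6] M [ 0.21 -0.03 -0.03]
17.2 z 41.5 act 41.70 dF [0.1 0.4 8. ] M [ 0.13 -0.05  0.03]
17.6 z 39.5 act 39.72 dF [ 1.  -0.7  9.4] M [ 0.14  0.06 -0.02]
17.9 z 37.5 act 37.77 dF [-0.3 -0.5  8.8] M [0.13 0.06 0.07]
18.2 z 36.5 act 36.81 dF [-0.5 -0.3 10.1] M [ 0.04  0.11 -0.02]
```

```bash
python3 - <<'E'
from h import *
f0=np.load("f0.npy")
w=-10.5
p=[.5116,.3605,.0362+.034]
arm.move_l(p,R(np.radians(w+90)),feed=.02)
while w>-79:
    w-= 5 if w>-68 else 1.5
    arm.move_l(p,R(np.radians(w+90)),feed=.03);arm.sleep(.1)
    d=F()-f0;M=arm.current_torque();r=np.array(arm.current_tool_rot())[:,1]
    print(f"{arm.current_t():.1f} w {w:.1f} act {np.degrees(np.arctan2(r[1],r[0]))-90:.2f} dF",d.round(1),"M",np.round(M,2))
    if abs(M[2])>.5 or np.hypot(*d[:2])>9 or abs(d[2])>17: print("STOP");break
E
```

```text
18.9 w -15.5 act -15.50 dF [ 0.1 -0.7 10.9] M [0.06 0.03 0.01]
19.2 w -20.5 act -20.51 dF [ 0.6  0.3 10.8] M [ 0.06 -0.03 -0.  ]
19.6 w -25.5 act -25.51 dF [ 0.4  0.4 10.8] M [ 0.04 -0.04  0.04]
19.9 w -30.5 act -30.51 dF [1.1 0.3 9.6] M [ 0.02 -0.05 -0.06]
20.2 w -35.5 act -35.51 dF [-0.1 -0.6 10.4] M [ 0.06 -0.09 -0.06]
20.6 w -40.5 act -40.51 dF [ 0.5  0.2 10.3] M [ 0.06 -0.02 -0.09]
20.9 w -45.5 act -45.50 dF [ 0.6  0.3 10.7] M [ 0.04 -0.05 -0.03]
21.3 w -50.5 act -50.51 dF [0.4 0.8 9.5] M [ 0.09 -0.1  -0.05]
21.6 w -55.5 act -55.51 dF [ 1.1 -0.2 10.2] M [ 0.11 -0.06 -0.06]
22.0 w -60.5 act -60.50 dF [ 0.  -0.7 11.2] M [ 0.04 -0.01 -0.01]
22.4 w -65.5 act -65.50 dF [ 0.5 -0.7 10. ] M [ 0.06 -0.08 -0.06]
22.7 w -70.5 act -70.50 dF [ 0.6  0.2 10.5] M [ 0.   -0.06 -0.04]
23.1 w -72.0 act -72.01 dF [0.8 0.1 9.9] M [ 0.08 -0.01 -0.05]
23.4 w -73.5 act -73.51 dF [ 0.3 -0.9 11.1] M [ 0.08 -0.05 -0.01]
23.8 w -75.0 act -75.00 dF [-0.2  0.4  9.4] M [ 0.05 -0.02 -0.07]
24.1 w -76.5 act -76.51 dF [0.1 0.2 9.8] M [ 0.09 -0.02 -0.02]
24.4 w -78.0 act -78.00 dF [ 2.3 -0.5  9.5] M [ 0.06 -0.38  0.09]
24.8 w -79.5 act -79.47 dF [ 3.7 -0.1  8.1] M [-0.05 -0.8   0.48]
```

```bash
python3 - <<'E'
from h import *
f0=np.load("f0.npy")
for z,w in[(.0362,-78),(.037,-77.5),(.038,-77.5),(.039,-77.5),(.040,-77.5),(.0405,-77.5),(.041,-77.5),(.0413,-77.5)]:
    arm.move_l([.5116,.3605,z+.034],R(np.radians(w+90)),feed=.02);arm.sleep(.15)
    d=F()-f0
    print(f"{arm.current_t():.1f} z {1e3*z:.1f} act {1e3*(arm.current_ee_pos()[2]-.034):.2f} dF",d.round(1),"M",np.round(arm.current_torque(),2))
    if d[2]<-6: print("STOP");break
E
```

```text
25.2 z 36.2 act 36.74 dF [ 2.5 -0.5  9.8] M [ 0.02 -0.5   0.07]
25.6 z 37.0 act 37.51 dF [ 1.2 -0.1  9.9] M [ 0.04 -0.52 -0.03]
26.0 z 38.0 act 38.51 dF [ 2.3  0.1 10.5] M [ 0.09 -0.54 -0.04]
26.4 z 39.0 act 39.50 dF [2.9 0.5 9.6] M [ 0.07 -0.47  0.02]
26.8 z 40.0 act 40.45 dF [ 3.2 -0.4  9.8] M [ 0.12 -0.59  0.  ]
27.2 z 40.5 act 40.93 dF [ 3.3 -0.2  7.4] M [ 0.15 -0.6  -0.02]
27.6 z 41.0 act 41.14 dF [6.3 1.  3.2] M [ 0.32 -1.3   0.01]
28.0 z 41.3 act 41.21 dF [7.8 0.9 0.5] M [ 0.51 -1.42  0.02]
```

```bash
python3 - <<'E'
from h import *
f0=np.load("f0.npy")
r=R(np.radians(12.5))
arm.move_l([.5116,.3605,.0408+.034],r,feed=.02)
arm.grip(.04);arm.sleep(.4);print(F()-f0,arm.current_ee_pos(),arm.current_width())
arm.move_l([.5116,.3605,.2],r,feed=.12)
arm.move_to([.40,.12,.42],R(np.radians(80)));arm.sleep(.3);print(arm.current_t())
P=[]
for n in("scene","top"):
    im=arm.snapshot(n)[:,:,::-1];cv2.imwrite(f"pics/{n}2.png",im);u,v=proj(n,[.5116,.3605,.06]).astype(int);print(n,u,v)
    P.append(cv2.resize(im[v-40:v+40,u-40:u+40],(400,400),interpolation=2))
cv2.imwrite("pics/c2.png",np.hstack(P))
o=np.array([.5116,.3605,.041]);b=np.radians(-77);d=np.array([np.cos(b),np.sin(b),0])
for s in(1,-1): print("bar end",s,[(proj(n,o+s*d*.028+[0,0,.066])-proj(n,[.5116,.3605,.06]).astype(int)+40)*5 for n in("scene","top")])
for dz in(.0385,.041):
    q=np.array([(proj("scene",[.5116+.038*np.cos(t),.3605+.038*np.sin(t),dz+.0305])-proj("scene",[.5116,.3605,.06]).astype(int)+40)*5 for t in np.linspace(0,6.28,90)]);print(dz,q.min(0),q.max(0))
E
```

```text
[0.30876332 0.21042586 3.03937514] [0.51159915 0.36050167 0.07479244] 0.03980994255800581
32.1583
scene 142 228
top 164 195
bar end 1 [array([247.47645764,  70.31384153]), array([239.31379886, 169.34422257])]
bar end -1 [array([114.3633526 , 127.77896216]), array([123.19943401, 198.41383641])]
0.0385 [ 92.2835505  129.62486894] [299.22226508 243.34158284]
0.041 [ 91.18690958 124.24695789] [298.46536849 237.68363035]
```

View pics/c2.png

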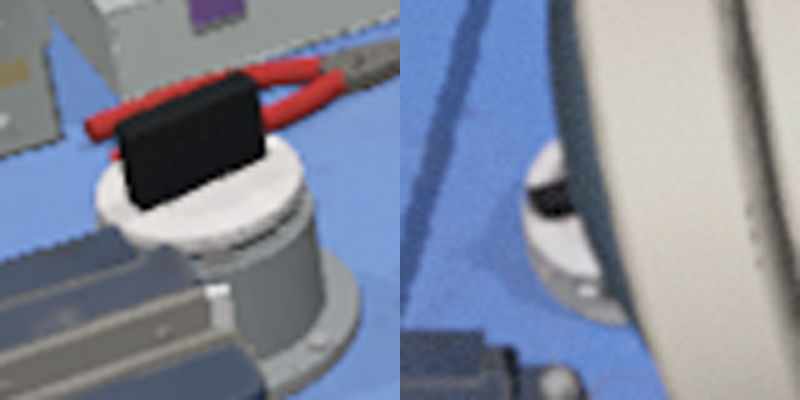

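```bash
python3 - <<'E'
from h import *
r=R(np.radians(12.5))
arm.move_to([.5116,.3605,.2],r);arm.grip(0.)
arm.move_l([.5116,.3605,.110],r,feed=.12);arm.sleep(.3)
def m(): 
    s=[]
    for _ in range(4): s.append(F()[2]);arm.sleep(.04)
    return np.mean(s)
b=m();z=.110
while z>.1035:
    z-=.0005;arm.move_l([.5116,.3605,z],r,feed=.02);d=m()-b
    print(round(arm.current_t(),1),round(z*1e3,1),round(d,1))
    if d>2: break
arm.move_l([.5116,.3605,.2],r,feed=.12)
arm.move_to([.30,-.05,.45],R(np.radians(80)));arm.sleep(.2)
P=[]
for n in("scene","top"):
    im=arm.snapshot(n)[:,:,::-1];cv2.imwrite(f"pics/{n}3.png",im);u,v=proj(n,[.5116,.3605,.06]).astype(int)
    P.append(cv2.resize(im[v-40:v+40,u-40:u+40],(400,400),interpolation=2))
cv2.imwrite("pics/c3.png",np.hstack(P));print(arm.current_t())
E
```

```text
36.2 109.5 -0.1
36.6 109.0 -0.2
37.0 108.5 0.4
37.5 108.0 0.3
37.9 107.5 3.9
40.9833
```

View pics/c3.png

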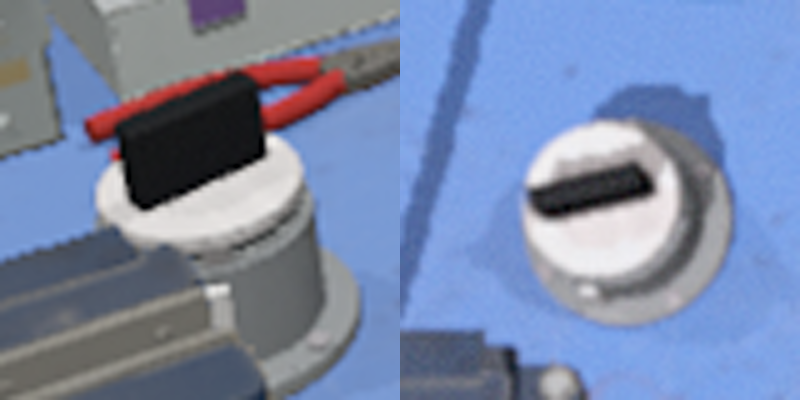

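```bash
python3 -c "
from rig import arm
arm.sign_off();print(arm.current_t())"
```

```text
the job is handed in; nothing more can be done
the job is handed in; nothing more can be done
```

The cap is locked in the pot, by every check I could make, and the job was handed in at about 41 s of robot time. No verdict was reported.

- **Finding the slots:** In the pictures the slot line lay about 10.5° clockwise of world x. At that angle the pins dropped straight through, and the spring met the cap at about 50 mm.
- **Pressing and turning:** I pressed the cap to about 36.5 mm (about 10 N) and turned it clockwise. The stop was felt at about 67–68° instead of the stated 65°. That is within my error on the slot angle.
- **Locking:** I eased back 2° and let the cap rise. It came up to 41 mm with no ledge felt at 38.5 mm, and I let go there.

**Last checks:**
- **Height:** Lightly touching the top of the grip with closed fingers met it at about 107.5 mm (about 4 N). Locked should be 107 mm and unlocked 104.5 mm, so the cap sits at locked height.
- **Pictures:** They show the cap level, with its grip at the locked angle and a gap under the flange. The arm was clear of everything.
- **Small disagreement:** The scene camera put the cap about 1–2 mm to one side of where I expected. A side force of up to 8 N showed just before release and went to zero when I let go. This is about the size of the bore play (2 mm either way) and the camera error.
- **Forces:** The wrist readings stayed under about 12 N throughout. I only sampled them between steps.

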